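# Wind the dial slide to the red mark and lock its stop

### The job

Fit the loose crank fully down onto the square shaft end of the slide table and wind it until the slide's white pointer is in line with the red mark (not the blue one). Then push the rail stop up against the slide and flip its orange cam lever right down flat to lock it, so that the position is kept. Leave the crank seated on the shaft, and do not disturb the jar, the brush, the press and the dial tray.

Things in the scene. Friction and masses are not known exactly. Their poses are not given: they have to be found in the camera images.
- slide_table: Slide table fixed to the bench: grey base plate 20 mm thick (edges at x -45 and +80, y -50 and +370 mm). Origin on the bench under the shaft axis; y runs along the slide from the shaft to the rail stop, x towards the coloured marks, z up. Gearbox 80 x 90 mm round the origin, top at z 70 mm. Rail 56 mm wide at x 0, its top at z 40.
- shaft_seat (a point): Centre of the collar's upper face (36 mm across, 74 mm above the bench) on which the seated crank hub rests, on the shaft axis. Its x and y axes are square to the flats of the upright square shaft and turn with it. The square, 16 mm wide, rises 20 mm above this point and is topped by a round cone 7 mm high for lead-in.
- shaft (a joint): Turn of the square shaft, rad, positive counter-clockwise seen from above, unlimited. One turn moves the slide 24 mm: counter-clockwise drives it away from the shaft (+y of slide_table). Resists with 0.15 N m, about 2.5 N at the crank handle. Self-locking: the slide stays where it is left and cannot be pushed along.
- carriage (a joint): Position of the slide, m, along +y of slide_table (joint shaft x 24 mm / turn), range -0.062 to 0.062. The slide is a blue block 64 mm wide (x), 70 long (y), z 41 to 65 mm, with a 54 mm round dial holder on top up to z 81; its centre is at x 0, y = 150 mm + this joint.
- slide_pointer (a point): Tip of the white pointer on the slide, x +53 mm from the slide's centre line, at the slide's mid length, z 54 mm; axes as slide_table.
- red_mark: Red index block 10 mm wide (along the slide) x 26 x 26 mm, fixed on the table's mark rail; origin at its underside, in the middle of its width; axes as slide_table. The slide pointer must have the same y as this. It starts 27 to 51 mm to one side or the other of the pointer.
- blue_mark: Blue index block, same shape as the red one, for another job: to be ignored.
- stop_face (a point): Centre of the face of the rail stop that looks towards the slide.
- slide_face (a point): Centre of the face of the slide that looks towards the rail stop (these two faces must touch); both faces are square to slide_table's y.
- stop (a joint): Travel of the rail stop, m, positive towards the slide; slides with about 2 N of friction and stays where it is left. Start -0.02 to 0.015. The stop is an aluminium block 52 mm wide (x), 40 long (y), z 41 to 78 mm, with lever ears up to z 95; centre at x 0, y = 310 mm - this joint.
- lever_pivot (a point): Hinge axis of the orange cam lever, on top of the rail stop, 88 mm above the bench; the axis runs along y of slide_table; axes as slide_table.
- lever_tip (a point): Free end of the orange lever, 85 mm from the pivot. The lever is a flat bar 18 mm wide (along slide_table y) and 10 mm thick.
- lever (a joint): Cam lever, rad: 0 upright (open), grows as it swings down towards -x of slide_table (the side away from the marks), 1.57 lying level (locked, end of travel). Starts at 0 to 0.3; resists with 0.2 N m and stays where it is left. Level, it reaches 85 mm out from the pivot, past the base plate's edge.
- crank: Loose crank, about 340 g, standing on its hub. Origin: centre of the hub's underside, mouth of its square socket (18 mm wide, 28 deep, chamfered 2). Hub 34 x 34 mm, z 0 to 32; arm 14 wide along x, -50 to +75, z 32 to 42; square boss 24 x 24, z 42 to 66, to carry it by, gripped across y as the arm runs under it; counterweight 28 across at x -52, z 25 to 49. Socket and boss are square to x, y.
- crank_handle (a point): Middle of the crank's upright red handle, which spins freely on its pin: 22 mm across, 42 mm tall, z 42 to 84 of the crank, at x +65 of the crank; the point is at z 63.
- jar: Amber glass jar with steel lid, 66 mm across, 85 mm tall; origin under its centre. Leave alone.
- brush: Bench brush 140 x 40 x 16 mm lying flat; origin under its centre. Leave alone.
- press: Grey cast crystal press, base 100 mm across, 177 mm tall; origin under its base. Leave alone.
- dial_tray: Low wooden tray of dials 110 x 170 x 22 mm; origin under its centre. Leave alone.

How it is judged:
By the outcome, as a careful person would: the job done as asked, in the order asked, and still so for the second after the job is handed in, with the robot touching nothing.
It also fails if it takes over 72 s, if anything falls off the work surface, if the arm or the gripper's body presses on something with over 40 N, if the wrist force passes 120 N, or if a joint passes its speed limit or range.

### The arm

A 6-joint arm with a two-finger parallel gripper is mounted at the origin on the work surface. World frame = base frame: x ahead of the robot, y to its left, z up, the work surface at z = 0. Lengths are in m, angles in rad, forces in N, time in s.
With the tool pointing down it reaches from about 0.275 to 0.875 m from the base axis. Payload 12.5 kg.
Tool frame: the origin (TCP) lies on the centre line of the jaws, within the pads' length; the fingertips stand r.finger_overhang ahead of it and the grasp point (between the pads) lies 3 mm ahead of it (r.finger_overhang is the distance from the TCP to the fingertips, in m); z points along the fingers, y is the direction in which the jaws open and shut (so a half turn about z gives the same grasp; the last joint's range is limited). The gripper opens to 85 mm and grips with 20 to 120 N. Pads are 22 mm wide; open, the fingers measure 114 mm over their backs; the gripper's body (76 mm by 85 mm) begins 54 mm behind the grasp point. The pads swing forward as they close: fully open they stand 13 mm farther back than shut.
Start: joints at [-0.085, 0.351, 1.652, -0, 1.139, -0.085], TCP at [0.55, 0, 0.226] pointing down, gripper open.
Joint ranges: [-2.75, 2.75], [-0.79, 2.1], [0.01, 2.65], [-1.57, 4.71], [0.07, 3.14], [-2.87, 2.87]. Speed limits (rad/s): [2.22, 2.22, 2.79, 3.14, 3.14, 3.14].

### API

Orientations are given as a unit quaternion [x, y, z, w].
In Python, from cell import r, optics gives the robot as it stands. The module is installed in compiled form; this text tells all that it offers. Calls block until the motion is done:
- r.move_to(position, orientation): joint-space move of the TCP to a pose.
- r.move_linear(position, rot=None, vel=0.15): straight line of the TCP; rot=None keeps the orientation; vel is the mean speed in m/s.
- r.set_joints(angles): joint-space move.
- r.set_gripper(opening, squeeze=None): opening from 0.0 (shut) to 1.0 (fully open); squeeze is the grip in N (None keeps the last); returns when the fingers have stopped.
- r.sleep(seconds).
- r.inverse_kinematics(position, orientation): joint angles nearest the present ones, or None.
- optics.get_image(name): name is "scene" or "side" or "wrist"; returns a dict with "pixels" (480x640x3 uint8, red, green, blue), "depth" (480x640 float32, m along the optical axis (not along the pixel's ray), 0 where there is no reading), "fx", "fy", "cx", "cy" (pixels), "camera_from_world" (4x4, takes a point from world to camera coordinates); the wrist camera has in their place "mount" (4x4, takes a point from camera to tool coordinates, whose origin is the TCP and whose axes are the flange's). Camera axes: x right, y down, z forward; pixel columns grow to the right and rows downward; lengths in m; the calibration is good to about 2 mm. A picture is of the moment at which its call begins: read the wrist's pose just before it.
A pose or a line that the arm cannot do raises r.PlanningError and nothing moves.
- r.hand_in(): hands the job in, once; it reports no verdict.
Readings, each from a call of its own:
- r.current_t(): time.
- r.current_q(): joint angles.
- r.current_qvel(): joint speeds.
- r.current_effort(): joint torques, N m.
- r.current_tool_pos(): TCP position.
- r.current_ee_rot(): TCP orientation.
- r.current_contact_force(): force on the tool from outside, world axes, zero at the start.
- r.current_torque(): the same for the moment, N m.
- r.current_opening(): opening from 0.0 (shut) to 1.0 (fully open).
Only numpy, scipy, OpenCV 4.12 (cv2) and the standard library are available. Lean on these libraries where they do the work, as an engineer would, in place of code of your own. Each camera call takes 0.05 s, during which the arm holds its last target.

## Working session

There is one attempt and no reset: what is moved stays moved. The work goes in short steps, each a Python script; the robot and the scene stay as the last script left them, time stands still between calls to the robot, and variables do not carry over. Pictures are saved under pics/ and viewed, and the job is handed in when it is done.

```bash
mkdir -p pics; cat > h.py <<'E'
import numpy as np, cv2
from cell import r, optics
from scipy.spatial.transform import Rotation as R
def save(im,name,sc=1):
    p=cv2.cvtColor(im["pixels"],cv2.COLOR_RGB2BGR)
    cv2.imwrite("pics/"+name,p)
def ray(im,u,v):
    T=np.linalg.inv(im["camera_from_world"])
    d=np.array([(u-im["cx"])/im["fx"],(v-im["cy"])/im["fy"],1.])
    return T[:3,3],T[:3,:3]@d
def onz(im,u,v,z):
    o,d=ray(im,u,v); return o+d*(z-o[2])/d[2]
def proj(im,P):
    T=im["camera_from_world"]; p=T[:3,:3]@np.asarray(P)+T[:3,3]
    return np.array([im["fx"]*p[0]/p[2]+im["cx"],im["fy"]*p[1]/p[2]+im["cy"]])
def cloud(im):
    T=np.linalg.inv(im["camera_from_world"]); d=im["depth"]
    v,u=np.mgrid[:480,:640]
    P=np.stack([(u-im["cx"])/im["fx"]*d,(v-im["cy"])/im["fy"]*d,d],-1)
    return P@T[:3,:3].T+T[:3,3]
def wrist():
    p=np.array(r.current_tool_pos()); q=np.array(r.current_ee_rot())
    im=optics.get_image("wrist")
    W=np.eye(4); W[:3,:3]=R.from_quat(q).as_matrix(); W[:3,3]=p
    im=dict(im); im["camera_from_world"]=np.linalg.inv(W@np.array(im["mount"]))
    return im
E
python3 - <<'E'
from h import *
import pickle
print(r.current_t(), r.finger_overhang, r.current_ee_rot())
D={}
for n in("scene","side"):
    im=optics.get_image(n); save(im,n+"0.png"); D[n]=im
    print(n,im["fx"],np.linalg.inv(im["camera_from_world"]).round(3).tolist())
im=wrist(); save(im,"wrist0.png"); D["wrist"]=im; print(np.array(im["mount"]).round(3))
pickle.dump(D,open("d0.pkl","wb"))
E
```

```text
0.0 0.022 [ 7.07105816e-01  7.07107518e-01 -3.62191828e-04 -4.38229109e-04]
scene 612.1205738078294 [[-0.14, 0.778, -0.612, 1.338], [0.99, 0.1, -0.099, 0.058], [-0.015, -0.62, -0.784, 1.11], [0.0, 0.0, 0.0, 1.0]]
side 621.4694028545027 [[-0.979, -0.128, 0.16, 0.388], [-0.205, 0.646, -0.735, 0.734], [-0.009, -0.752, -0.659, 0.842], [0.0, 0.0, 0.0, 1.0]]
[[-0.001 -0.961 -0.276  0.07 ]
 [ 1.    -0.    -0.     0.001]
 [ 0.    -0.276  0.961 -0.148]
 [ 0.     0.     0.     1.   ]]
```

View pics/scene0.png

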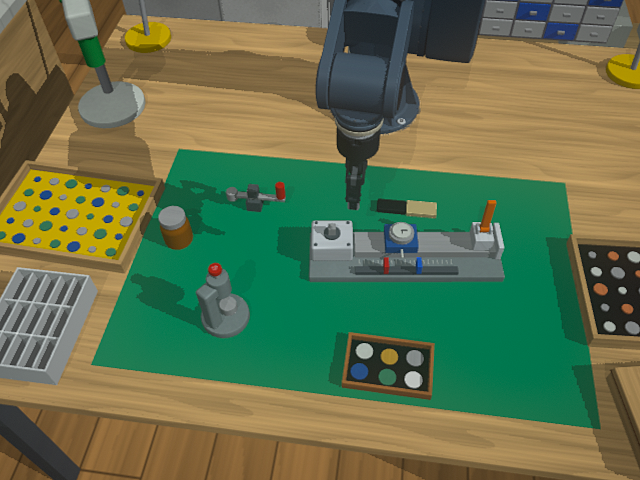

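View pics/side0.png

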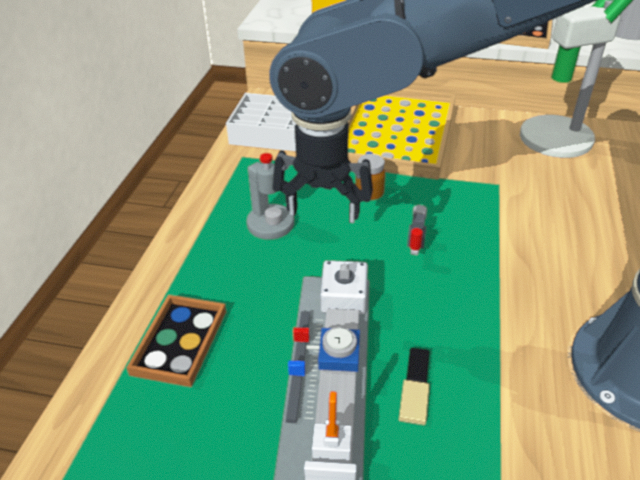

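View pics/wrist0.png

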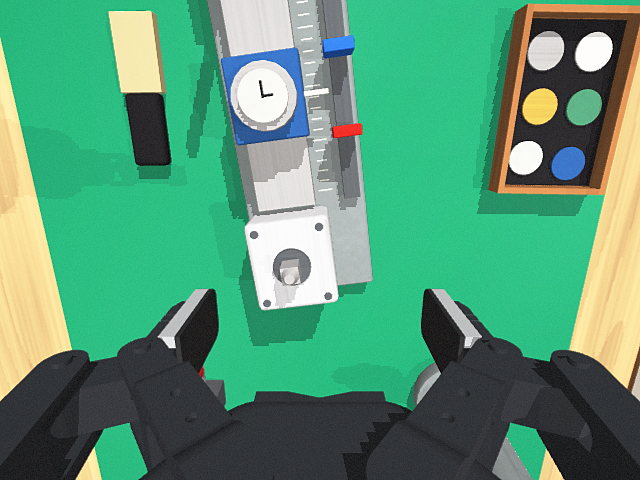

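The scene shows the crank at (255,195), the shaft gearbox at (332,237), the slide at (400,235), the red mark at (387,264), the blue mark at (419,265) and the lever at (488,215). The wrist view shows the shaft at (292,268), the pointer at (316,92), red at (347,130) and blue at (340,46). Next I'll zoom in and measure.

```bash
python3 - <<'E'
from h import *
import pickle
D=pickle.load(open("d0.pkl","rb"))
def crop(n,u0,v0,u1,v1,k,name):
    p=cv2.cvtColor(D[n]["pixels"],cv2.COLOR_RGB2BGR)[v0:v1,u0:u1]
    cv2.imwrite("pics/"+name,cv2.resize(p,None,fx=k,fy=k,interpolation=cv2.INTER_CUBIC))
crop("wrist",200,0,400,330,1.8,"c1.png")
crop("scene",210,160,310,230,7,"c2.png")
crop("scene",300,190,510,290,3.6,"c3.png")
im=D["wrist"]; hsv=cv2.cvtColor(im["pixels"],cv2.COLOR_RGB2HSV)
H,S,V=cv2.split(hsv)
C=cloud(im)
masks=dict(red=((H<8)|(H>172))&(S>150)&(V>80), blue=(H>105)&(H<125)&(S>150)&(V>80))
for k,m in masks.items():
    n,l,s,c=cv2.connectedComponentsWithStats(m.astype(np.uint8))
    for i in range(1,n):
        if s[i,4]>60:
            P=C[l==i]; print(k,s[i],c[i].round(1),np.median(P,0).round(4),P[:,2].max().round(3))
# gearbox top: depth z about .07
for z0 in(.02,.07,.04,.065):
    m=(abs(C[...,2]-z0)<.004)&(im["depth"]>0)&(np.mgrid[:480,:640][0]<330)&(np.mgrid[:480,:640][1]>190)&(np.mgrid[:480,:640][1]<390)
    n,l,s,c=cv2.connectedComponentsWithStats(m.astype(np.uint8))
    for i in range(1,n):
        if s[i,4]>800:
            P=C[l==i][:,:2].astype(np.float32); print(z0,s[i],P.mean(0).round(4),[np.round(a,4) for a in cv2.minAreaRect(P)], np.median(C[l==i][:,2]))
E
```

```text
red [332 123  31  15 340] [346.8 130.2] [0.5745 0.0736 0.056 ] 0.058
blue [323  36  32  22 577] [337.9  46.3] [0.5657 0.1402 0.0554] 0.373
blue [ 221   48   88   97 2819] [268.8  96.1] [0.5128 0.1015 0.065 ] 0.373
blue [551 147  34  33 886] [567.5 162.9] [0.8077 0.0411 0.0095] 0.373
0.02 [  207     0   166   286 11171] [0.546  0.0564] [array([0.5291, 0.0491]), array([0.1252, 0.2917]), np.float64(7.3363)] 0.020014308962033545
0.07 [ 245  215   93   95 6326] [ 0.5246 -0.0453] [array([ 0.5242, -0.0484]), array([0.0783, 0.0887]), np.float64(7.5062)] 0.06981910630434321
0.04 [ 221    0   73   57 3419] [0.4965 0.1597] [array([0.4971, 0.1609]), array([0.0564, 0.0436]), np.float64(6.8941)] 0.04014599711803468
0.04 [ 247  136   68   76 3976] [0.5137 0.0336] [array([0.5136, 0.0326]), array([0.0563, 0.0652]), np.float64(7.2772)] 0.040004241983794764
0.065 [ 221   47   88   98 3016] [0.5075 0.1   ] [array([0.505 , 0.0997]), array([0.0642, 0.0701]), np.float64(7.2727)] 0.06496531731137559
0.065 [244 213  95  89 880] [ 0.5327 -0.0222] [array([ 0.5239, -0.0478]), array([0.0801, 0.0878]), np.float64(7.3226)] 0.06758438957749707
```

```bash
sleep 1
```

```text
(no output)
```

View pics/c1.png

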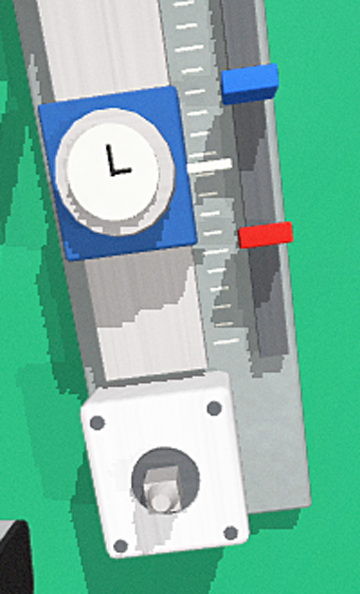

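View pics/c2.png

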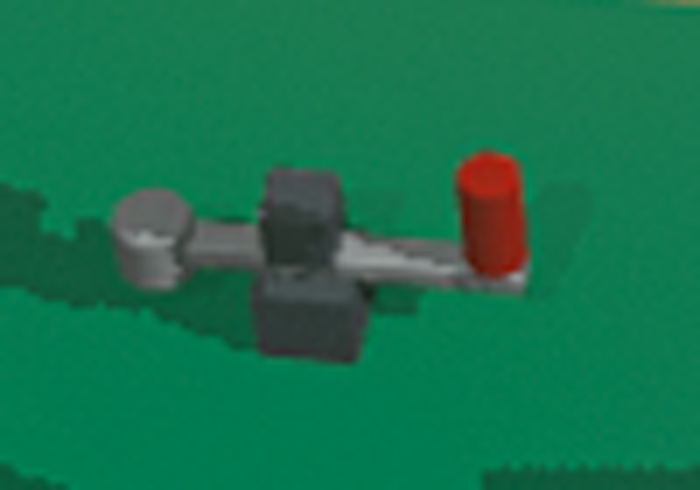

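View pics/c3.png

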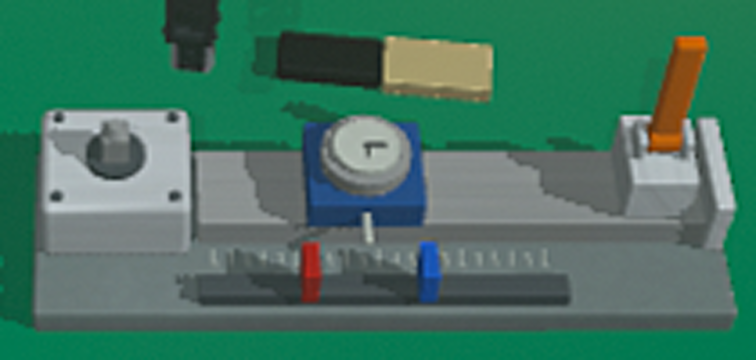

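The zooms show the red mark on the shaft side of the pointer, so the crank winds clockwise. The crank's handle points towards world +y. The next step is close wrist views of the shaft, the crank and the stop.

```bash
python3 - <<'E'
from h import *
import pickle
D=pickle.load(open("d0.pkl","rb"))
im=D["scene"];C=cloud(im);H,S,V=cv2.split(cv2.cvtColor(im["pixels"],cv2.COLOR_RGB2HSV))
m=((H<8)|(H>172))&(S>150)&(V>80);m[:160]=0;m[230:]=0;m[:,:220]=0;m[:,300:]=0
print(np.median(C[m],0))
c=C[185:210,225:262]; c=c[(c[...,2]>.05)]; print("boss-ish",np.median(c,0))
cr=np.median(c,0)
q=r.current_ee_rot()
t=r.current_t()
r.move_to([0.5240,-0.0482,0.20],q); print(r.current_t()-t)
im=wrist(); save(im,"w_shaft.png"); D["wshaft"]=im
t=r.current_t()
r.move_to([cr[0],cr[1],0.17],q); print(r.current_t()-t)
im=wrist(); save(im,"w_crank.png"); D["wcrank"]=im
im=optics.get_image("side"); save(im,"side1.png"); D["side1"]=im
im=optics.get_image("scene"); save(im,"scene1.png"); D["scene1"]=im
print(r.current_q(),r.current_t(),r.current_contact_force())
pickle.dump(D,open("d0.pkl","wb"))
E
```

```text
[ 0.41665284 -0.1841399   0.07308863]
boss-ish [ 0.41625658 -0.25036663  0.0635628 ]
0.35
0.9166999999999998
[-6.34551338e-01  3.06804069e-01  1.86975080e+00 -3.65585314e-04
  9.65293301e-01 -6.36210341e-01] 1.6167 [ 0.73313913 -0.10616899 -0.35228569]
```

View pics/w_shaft.png

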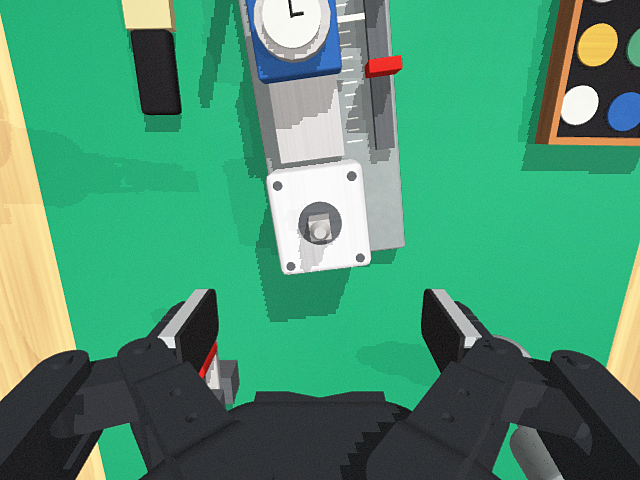

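View pics/w_crank.png

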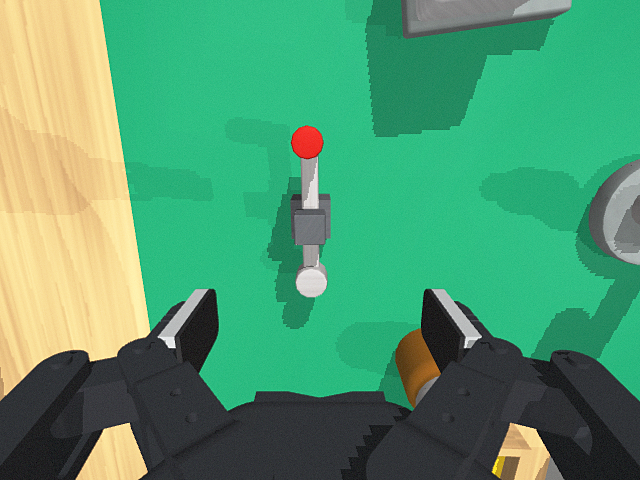

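View pics/side1.png

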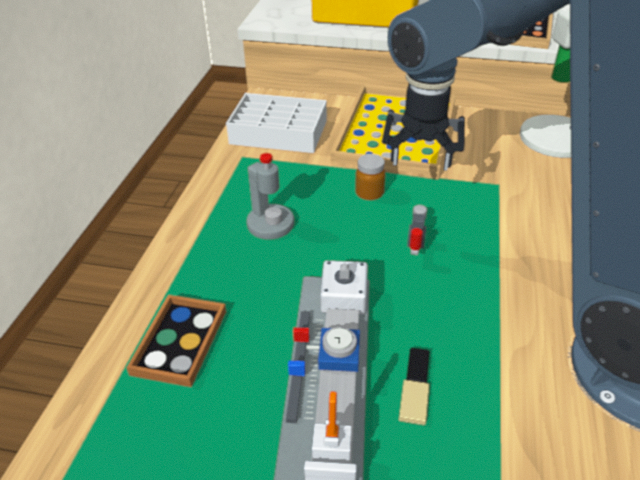

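The shaft sits at about (320,225) in its view. In the crank view the handle is at (307,142), the boss top at (311,226) and the counterweight at (311,281), with the jar near (425,365). Now I'll measure these from depth and height bands.

```bash
python3 - <<'E'
from h import *
import pickle
D=pickle.load(open("d0.pkl","rb"))
def comps(im,z0,tol,box,mn=30):
    C=cloud(im);m=np.zeros((480,640),np.uint8);u0,v0,u1,v1=box
    m[v0:v1,u0:u1]=((abs(C[...,2]-z0)<tol)&(im["depth"]>0))[v0:v1,u0:u1]
    n,l,s,c=cv2.connectedComponentsWithStats(m)
    for i in range(1,n):
        if s[i,4]>mn:
            P=C[l==i][:,:2].astype(np.float32);a=cv2.minAreaRect(P)
            print(z0,s[i],"mean",P.mean(0).round(4),"rect",np.round(a[0],4),np.round(a[1],4),round(a[2],2),"circ",np.round(cv2.minEnclosingCircle(P)[0],4))
print("shaft")
im=D["wshaft"]; b=(290,190,350,260)
for z,t in((.074,.002),(.094,.0015),(.0975,.003)): comps(im,z,t,b,8)
comps(im,.07,.0015,(250,140,390,290),500)
comps(im,.065,.0015,(230,0,350,90),300)
print("crank")
im=D["wcrank"]; b=(250,100,370,310)
for z in(.084,.066,.049,.042,.032): comps(im,z,.0015,b,15)
for n,b in(("wshaft",(290,190,350,260)),("wcrank",(250,110,370,310))):
    p=cv2.cvtColor(D[n]["pixels"],cv2.COLOR_RGB2BGR)[b[1]:b[3],b[0]:b[2]]
    k=560/p.shape[0]; cv2.imwrite("pics/z_"+n+".png",cv2.resize(p,None,fx=k,fy=k,interpolation=cv2.INTER_CUBIC))
# jar, stop from scene
for n in("scene1","side1"):
    im=D[n]; print(n)
    if n=="scene1":
        comps(im,.085,.002,(150,195,200,255),20)
    C=cloud(im)
    b=(460,190,510,285) if n=="scene1" else (290,380,380,480)
    for z in(.078,.095,.0865,.09,.1,.11): comps(im,z,.0015,b,15)
    H,S,V=cv2.split(cv2.cvtColor(im["pixels"],cv2.COLOR_RGB2HSV))
    m=(H>5)&(H<15)&(S>200)&(V>100); mm=np.zeros_like(m); mm[b[1]:b[3],b[0]:b[2]]=m[b[1]:b[3],b[0]:b[2]]
    P=C[mm]; i=np.argsort(P[:,2]); print("lever low",P[i[:20]].mean(0).round(4),"top",P[i[-20:]].mean(0).round(4))
E
```

```text
shaft
0.074 [298 201  44  44 926] mean [ 0.5243 -0.0466] rect [ 0.5242 -0.049 ] [0.0356 0.0356] 15.17 circ [ 0.5245 -0.0489]
0.094 [308 219  24  23 164] mean [ 0.5241 -0.0481] rect [ 0.5242 -0.0492] [0.0159 0.0165] 8.01 circ [ 0.524  -0.0492]
0.0975 [310 220  21  21 208] mean [ 0.5245 -0.0475] rect [ 0.5246 -0.0489] [0.0148 0.0157] 4.59 circ [ 0.5244 -0.0495]
0.07 [ 268  165  102  110 6972] mean [ 0.5241 -0.0467] rect [ 0.5241 -0.0487] [0.0765 0.0865] 7.36 circ [ 0.5241 -0.0488]
0.065 [ 246    0   96   80 2317] mean [0.5071 0.0797] rect [0.5061 0.0909] [0.0641 0.053 ] 6.62 circ [0.506  0.0917]
crank
0.084 [291 126  32  33 757] mean [ 0.4094 -0.1845] rect [ 0.4094 -0.1845] [0.0203 0.0207] 45.82 circ [ 0.4094 -0.1845]
0.066 [294 214  32  31 915] mean [ 0.4101 -0.2492] rect [ 0.4101 -0.2494] [0.024  0.0238] 1.08 circ [ 0.41   -0.2494]
0.049 [296 210  16   1  16] mean [ 0.4051 -0.2378] rect [ 0.4051 -0.2378] [0.012  0.0004] 1.84 circ [ 0.4051 -0.2379]
0.049 [296 268  31  29 663] mean [ 0.4106 -0.3009] rect [ 0.4107 -0.3009] [0.0258 0.0257] 87.98 circ [ 0.4107 -0.301 ]
0.042 [301 155  18 
[... 570 characters left out ...]
1 -0.4052]
0.078 [474 230  20  12  86] mean [0.4982 0.2713] rect [0.4999 0.271 ] [0.0416 0.0275] 79.39 circ [0.4949 0.2716]
0.095 [481 223  11   7  23] mean [0.4847 0.2771] rect [0.4847 0.2775] [0.0143 0.0227] 30.08 circ [0.4819 0.2756]
lever low [0.4891 0.2721 0.089 ] top [0.5257 0.2603 0.2185]
side1
0.078 [312 424  39  28 452] mean [0.4807 0.2745] rect [0.482  0.2732] [0.0519 0.0405] 9.41 circ [0.482  0.2727]
0.095 [326 424   4  12  16] mean [0.4875 0.2744] rect [0.488  0.2741] [0.0035 0.0175] 20.96 circ [0.487  0.2737]
0.095 [324 434  14   8  47] mean [0.4793 0.2853] rect [0.4807 0.2857] [0.0176 0.0102] 22.65 circ [0.4804 0.285 ]
lever low [0.4788 0.2735 0.0932] top [0.4749 0.2971 0.2055]
```

```bash
cat >> h.py <<'E'
def down(yaw):  # tool x at world angle yaw (rad), tool z down
    x=np.array([np.cos(yaw),np.sin(yaw),0]);z=np.array([0,0,-1.]);y=np.cross(z,x)
    return R.from_matrix(np.stack([x,y,z],1)).as_quat()
def comps(im,z0,tol,box,mn=30,show=True):
    C=cloud(im);m=np.zeros((480,640),np.uint8);u0,v0,u1,v1=box
    m[v0:v1,u0:u1]=((abs(C[...,2]-z0)<tol)&(im["depth"]>0))[v0:v1,u0:u1]
    n,l,s,c=cv2.connectedComponentsWithStats(m)
    for i in range(1,n):
        if s[i,4]>mn:
            P=C[l==i][:,:2].astype(np.float32);a=cv2.minAreaRect(P)
            print(z0,s[i],"mean",P.mean(0).round(4),"rect",np.round(a[0],4),np.round(a[1],4),round(a[2],2),"circ",np.round(cv2.minEnclosingCircle(P)[0],4))
SH=np.array([0.5241,-0.0489]); YAW=np.radians(7.35)
def totab(P):
    d=np.asarray(P)[...,:2]-SH; c,s=np.cos(YAW),np.sin(YAW)
    return np.stack([d[...,0]*c+d[...,1]*s,-d[...,0]*s+d[...,1]*c],-1)
def fromtab(x,y): 
    c,s=np.cos(YAW),np.sin(YAW); return SH+np.array([x*c-y*s,x*s+y*c])
def st(): print("t",round(r.current_t(),2),"p",np.round(r.current_tool_pos(),4),"F",np.round(r.current_contact_force(),1),"open",round(r.current_opening(),3),"q",np.round(r.current_q(),3))
E
python3 - <<'E'
from h import *
# refine shaft square by colour, in zoom
import pickle
D=pickle.load(open("d0.pkl","rb"))
q=down(np.radians(90.6))
r.move_linear([0.4101,-0.2494,0.09],rot=q); st()
r.move_linear([0.4101,-0.2494,0.060],vel=.1); st()
r.set_gripper(0.0,60); st()
r.move_linear([0.4101,-0.2494,0.20],vel=.2); st()
im=wrist(); save(im,"grasp.png"); D["grasp"]=im
r.move_to([*SH,0.215],down(np.radians(188))); st()
im=wrist(); save(im,"over.png"); D["over"]=im
pickle.dump(D,open("d0.pkl","wb"))
for n in("scene","side"): save(optics.get_image(n),n+"2.png")
E
```

```text
t 2.3 p [ 0.4106 -0.2495  0.0906] F [-0.2  0.5  0.7] open 1.0 q [-0.643  0.426  1.942 -0.     0.773 -0.654]
t 2.75 p [ 0.4103 -0.2495  0.0604] F [0.1 0.7 1.3] open 1.001 q [-0.643  0.481  1.956  0.     0.704 -0.654]
t 3.51 p [ 0.4119 -0.2508  0.0631] F [-6.5  3.5 39.5] open 0.006 q [-0.643  0.477  1.954 -0.     0.705 -0.654]
t 4.36 p [ 0.4096 -0.2491  0.1988] F [-0.4  0.4  0.2] open 0.001 q [-0.643  0.257  1.857  0.     1.03  -0.654]
t 5.54 p [ 0.5238 -0.0493  0.2145] F [ 1.  -0.6 -0.1] open -0.001 q [-0.182  0.321  1.725 -0.     1.097 -1.89 ]
```

View pics/z_wshaft.png

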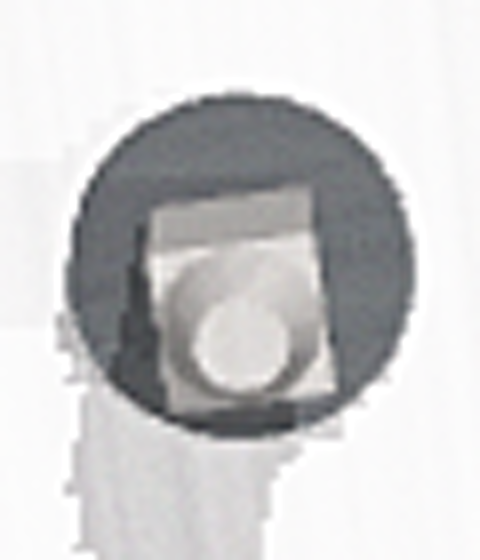

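View pics/over.png

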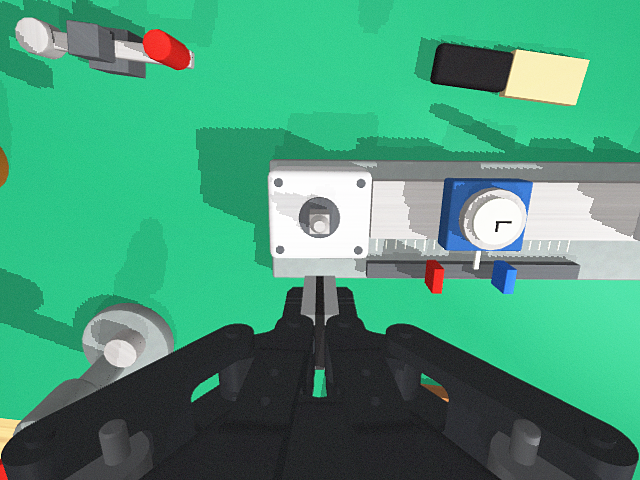

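View pics/scene2.png

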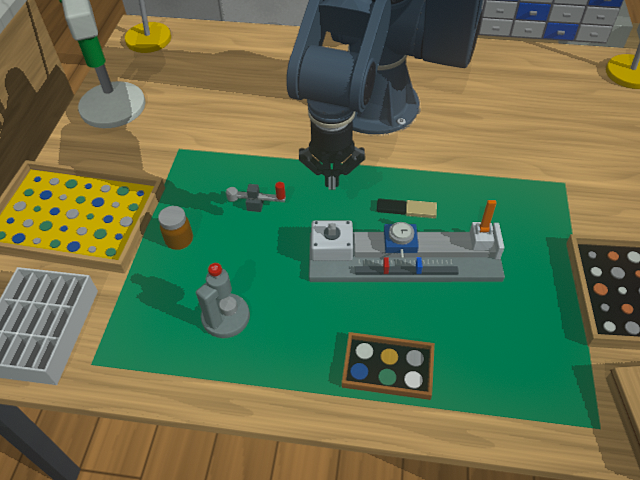

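The gripper closed to zero with 39 N upward and missed the boss. I'll look at the post-lift image and measure where the crank is now.

View pics/grasp.png

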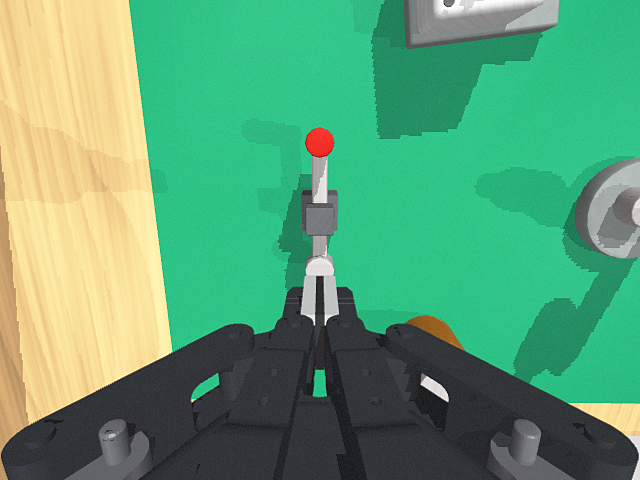

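```bash
python3 - <<'E'
from h import *
import pickle
D=pickle.load(open("d0.pkl","rb"))
im=D["grasp"]; print(im["fx"],im["cx"],im["cy"])
T=np.linalg.inv(im["camera_from_world"]); print(T.round(3))
for z in(.084,.066,.049): comps(im,z,.002,(200,60,440,480),15)
# finger points: depth cloud in tool frame
P=cloud(im); 
q=np.array([[0,0,0]])
p=np.array([0.4096,-0.2491,0.1988])
for tag,im in(("grasp",D["grasp"]),("first",D["wcrank"])):
    d=im["depth"]; v,u=np.mgrid[:480,:640]
    L=np.stack([(u-im["cx"])/im["fx"]*d,(v-im["cy"])/im["fy"]*d,d],-1)
    M=np.array(im["mount"]); L=L@M[:3,:3].T+M[:3,3]
    m=(d>0)&(d<.23)
    tl=L[m]; i=np.argsort(-tl[:,2])[:30]; print(tag,"max tool z pts",tl[i].mean(0).round(4), tl[i].min(0).round(4),tl[i].max(0).round(4))
E
```

```text
344.5372437538756 319.3484036067333 232.6083235607076
[[ 1.     0.01   0.001  0.41 ]
 [ 0.01  -0.961 -0.275 -0.179]
 [-0.001  0.275 -0.961  0.347]
 [ 0.     0.     0.     1.   ]]
0.084 [306 127  29  31 636] mean [ 0.4095 -0.1845] rect [ 0.4094 -0.1847] [0.0208 0.0201] 44.38 circ [ 0.4095 -0.1846]
0.084 [421 375  19  22 222] mean [ 0.5124 -0.396 ] rect [ 0.5139 -0.3967] [0.0108 0.0235] 56.19 circ [ 0.5137 -0.397 ]
0.066 [306 207  28  28 752] mean [ 0.4102 -0.2491] rect [ 0.4103 -0.2491] [0.023  0.0236] 0.05 circ [ 0.4102 -0.2495]
0.049 [305 257  29  19 428] mean [ 0.4105 -0.2977] rect [ 0.4103 -0.2967] [0.0178 0.0262] 89.94 circ [ 0.4107 -0.301 ]
grasp max tool z pts [ 0.0112 -0.0003 -0.01  ] [ 0.0107 -0.0056 -0.0107] [ 0.0115  0.0065 -0.0088]
first max tool z pts [0.1537 0.093  0.1146] [0.1516 0.0736 0.114 ] [0.1561 0.1158 0.1156]
```

```bash
python3 - <<'E'
from h import *
import pickle
D=pickle.load(open("d0.pkl","rb"))
def tool(im):
    d=im["depth"]; v,u=np.mgrid[:480,:640]
    L=np.stack([(u-im["cx"])/im["fx"]*d,(v-im["cy"])/im["fy"]*d,d],-1)
    M=np.array(im["mount"]); return L@M[:3,:3].T+M[:3,3]
L=tool(D["over"])
for u in(312,326):
    for v in range(262,330,6): print(u,v,L[v,u].round(4),D["over"]["depth"][v,u].round(3),D["over"]["pixels"][v,u])
L=tool(D["wshaft"])
for v in range(286,350,6): print(v,L[v,206].round(4),L[v,436].round(4))
p=cv2.cvtColor(D["over"]["pixels"],cv2.COLOR_RGB2BGR)[250:350,260:390]
cv2.imwrite("pics/z_tip.png",cv2.resize(p,None,fx=5,fy=5,interpolation=cv2.INTER_CUBIC))
E
```

```text
312 262 [-0.0616 -0.0075  0.1945] 0.365 [192 200 202]
312 268 [-0.0687 -0.0075  0.1952] 0.368 [201 209 207]
312 274 [-0.0751 -0.0076  0.194 ] 0.369 [203 212 209]
312 280 [ 0.0104 -0.0029 -0.0144] 0.145 [132 129 132]
312 286 [ 0.0099 -0.0028 -0.0194] 0.14 [130 131 129]
312 292 [ 0.0103 -0.0027 -0.0256] 0.134 [124 125 124]
312 298 [ 0.0104 -0.0026 -0.031 ] 0.129 [128 131 131]
312 304 [ 0.0098 -0.0026 -0.0345] 0.126 [129 128 130]
312 310 [ 0.0108 -0.0024 -0.0408] 0.119 [135 133 133]
312 316 [ 0.0095 -0.0024 -0.0426] 0.118 [171 175 174]
312 322 [ 0.0115 -0.0022 -0.0499] 0.11 [30 28 35]
312 328 [ 0.0108 -0.0022 -0.0523] 0.108 [36 34 37]
326 262 [-0.0617  0.0074  0.1948] 0.366 [197 205 204]
326 268 [-0.0685  0.0074  0.1948] 0.368 [202 209 208]
326 274 [-0.0749  0.0074  0.1934] 0.368 [205 215 211]
326 280 [ 0.0105  0.0029 -0.0148] 0.144 [126 129 130]
326 286 [ 0.0102  0.0028 -0.0201] 0.139 [128 131 129]
326 292 [ 0.0102  0.0027 -0.0255] 0.134 [133 134 134]
326 298 [ 0.0099  0.0026 -0.0299] 0.13 [128 126 126]
326 304 [ 0.0108  0.0025 -0.0365] 0.124 [134 135 135]
326 310 [ 0.0105  0.0024 -0.0402] 0.12 [137 138 138]
326 316 [ 0.0095  0.0024 -0.0426] 0.118 [172 175 174]
326 322 [ 0.0111  0.0023 -0.0493] 0.111 [65 69 67]
326 328 [ 0.0094  0.0022 -0.0501] 0.111 [37 32 38]
286 [-0.0902 -0.1239  0.1993] [-0.09    0.1284  0.1986]
292 [ 0.0111 -0.0436 -0.0254] [ 0.0119  0.0455 -0.027 ]
298 [ 0.0109 -0.0421 -0.0301] [ 0.0112  0.0444 -0.0307]
304 [ 0.0089 -0.042  -0.031 ] [ 0.0105  0.0433 -0.0341]
310 [ 0.0065 -0.0422 -0.0311] [ 0.0081  0.0435 -0.0342]
316 [ 0.0038 -0.0425 -0.0308] [ 0.0065  0.0432 -0.0357]
322 [ 0.0027 -0.0418 -0.0334] [ 0.0039  0.0435 -0.0355]
328 [ 0.0001 -0.0421 -0.0333] [ 0.0026  0.043  -0.0374]
334 [-0.0022 -0.0422 -0.0337] [ 0.0001  0.0432 -0.0373]
340 [-0.0037 -0.0418 -0.0353] [-0.0018  0.0431 -0.0383]
346 [-0.0066 -0.0422 -0.0349] [-0.0047  0.0435 -0.0378]
```

View pics/z_tip.png

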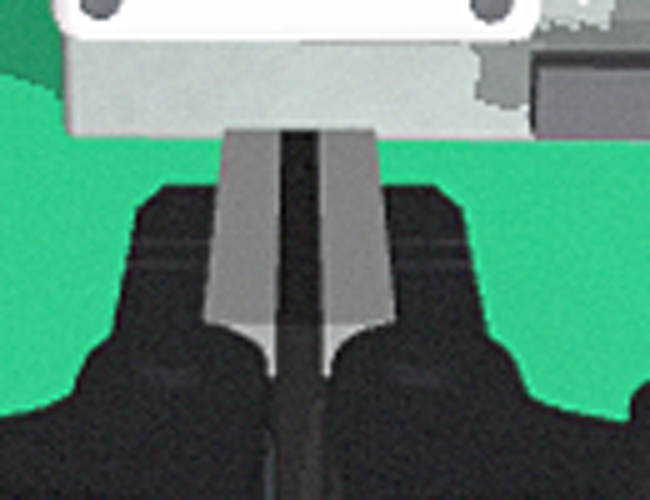

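The wrist view puts the fingertips about 11 mm behind the TCP, while the spec says 22 mm ahead. I'll check this against the two fixed cameras before regrasping.

```bash
python3 - <<'E'
from h import *
import pickle
st()
for n,b in(("scene",(310,140,360,200)),("side",(270,120,480,260))):
    im=optics.get_image(n); C=cloud(im)
    sub=C[b[1]:b[3],b[0]:b[2]].reshape(-1,3)
    m=(np.hypot(sub[:,0]-.524,sub[:,1]+.049)<.035)&(sub[:,2]>.13); P=sub[m]
    i=np.argsort(P[:,2])[:15]; print(n,len(P),P[i].round(4)[::3].tolist())
    print("proj tip .022:",proj(im,[.524,-.049,.2145-.022]).round(1)," -.011:",proj(im,[.524,-.049,.2145+.011]).round(1))
    k=5; p=cv2.cvtColor(im["pixels"],cv2.COLOR_RGB2BGR)
    u,v=proj(im,[.524,-.049,.2145]).astype(int); p=p[v-50:v+50,max(0,u-60):u+60]
    cv2.imwrite("pics/tip_"+n+".png",cv2.resize(p,None,fx=5,fy=5,interpolation=cv2.INTER_CUBIC)); print(u-60,v-50)
E
```

```text
t 5.69 p [ 0.5239 -0.0496  0.2148] F [ 0.2  0.5 -0.4] open 0.002 q [-0.183  0.32   1.725 -0.     1.097 -1.891]
scene 1068 [[0.5321, -0.0443, 0.2234], [0.5341, -0.052, 0.2245], [0.532, -0.0463, 0.2259], [0.5359, -0.0497, 0.2268], [0.534, -0.05, 0.2276]]
proj tip .022: [332.2 195.3]  -.011: [332.2 184. ]
272 137
side 994 [[0.5264, -0.0463, 0.2182], [0.5147, -0.0451, 0.2209], [0.5305, -0.0415, 0.2213], [0.5224, -0.0423, 0.2219], [0.5339, -0.0425, 0.2221]]
proj tip .022: [344.6 223.5]  -.011: [344.8 207.6]
284 162
```

```bash
cd pics; python3 -c "
import cv2;cv2.imwrite('tips.png',cv2.resize(cv2.hconcat([cv2.imread('tip_scene.png'),cv2.imread('tip_side.png')]),(800,333)))"
```

```text
(no output)
```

View pics/tips.png

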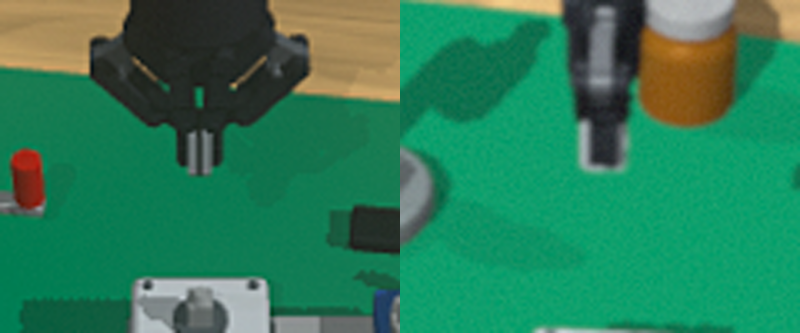

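All three cameras agree: the tips are about 8 mm behind the reported TCP, so the 22 mm `finger_overhang` figure is wrong by roughly 30 mm. I'll use the measured offset from here, and regrasp about 28 mm lower.

```bash
python3 - <<'E'
from h import *
import pickle
D=pickle.load(open("d0.pkl","rb"))
q=down(np.radians(90.4))
r.set_gripper(1.0,60)
r.move_to([0.4102,-0.2493,0.10],q)
r.move_linear([0.4102,-0.2493,0.034],vel=.1); st()
r.set_gripper(0.0,60); st()
if r.current_opening()>.15:
    r.move_linear([0.4102,-0.2493,0.18],vel=.2); st()
    im=wrist(); save(im,"grasp2.png"); D["grasp2"]=im
    pickle.dump(D,open("d0.pkl","wb"))
E
```

```text
t 8.53 p [ 0.4105 -0.2494  0.0344] F [-0.5 -0.  -0.1] open 1.002 q [-0.643  0.531  1.964 -0.     0.645 -0.65 ]
t 9.12 p [ 0.4103 -0.2494  0.0343] F [-0.7  1.3  6.5] open 0.272 q [-0.643  0.531  1.965  0.     0.645 -0.65 ]
t 10.0 p [ 0.4096 -0.2489  0.1788] F [-0.   0.  -3.4] open 0.272 q [-0.643  0.284  1.877  0.     0.983 -0.65 ]
```

```bash
sleep 1
```

```text
(no output)
```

View pics/grasp2.png

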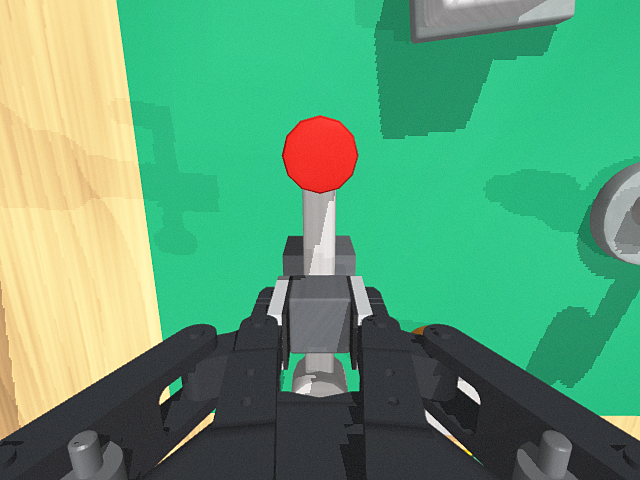

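```bash
python3 - <<'E'
from h import *
import pickle
D=pickle.load(open("d0.pkl","rb"))
im=D["over"]
for z,t in((.074,.002),(.094,.0015)): comps(im,z,t,(290,190,350,250),8)
comps(im,.07,.0015,(250,150,390,290),500)
im=D["grasp2"]
comps(im,.1788-.0344+.066,.002,(270,260,370,370),100)
comps(im,.1788-.0344+.084,.002,(270,100,370,210),100)
E
```

```text
0.074 [299 197  42  41 850] mean [ 0.5217 -0.0497] rect [ 0.5238 -0.0489] [0.0354 0.0352] 6.62 circ [ 0.5241 -0.0493]
0.094 [310 214  20  20 121] mean [ 0.521  -0.0475] rect [ 0.5238 -0.0489] [0.0164 0.0153] 8.26 circ [ 0.5239 -0.0488]
0.094 [310 225   9   9  27] mean [ 0.5307 -0.054 ] rect [ 0.5307 -0.0543] [0.0094 0.005 ] 50.63 circ [ 0.5288 -0.0527]
0.07 [ 269  172  102   86 6445] mean [ 0.5222 -0.0495] rect [ 0.5236 -0.0492] [0.0765 0.0866] 7.53 circ [ 0.5236 -0.0491]
0.21039999999999998 [ 271  295   98   58 3624] mean [ 0.4103 -0.2477] rect [ 0.4102 -0.249 ] [0.036  0.0246] 0.23 circ [ 0.4103 -0.2451]
0.2284 [ 282  115   77   79 4397] mean [ 0.41  -0.184] rect [ 0.41   -0.1843] [0.021 0.021] 44.99 circ [ 0.41   -0.1844]
```

```bash
python3 - <<'E'
from h import *
S=[0.5240,-0.0490]
q=down(np.radians(188))
r.move_to([*S,0.165],q); st()
for z in(.135,.122,.114,.110,.1080):
    r.move_linear([*S,z],vel=.06); st()
    if r.current_contact_force()[2]>25: break
for n in("scene","side"): save(optics.get_image(n),n+"3.png")
E
```

```text
t 11.19 p [ 0.5237 -0.0495  0.1646] F [ 0.1 -0.7 -4.1] open 0.275 q [-0.183  0.382  1.774 -0.     0.986 -1.891]
t 11.84 p [ 0.5241 -0.049   0.135 ] F [-0.1  0.3 -4.1] open 0.273 q [-0.182  0.424  1.797 -0.     0.92  -1.892]
t 12.21 p [ 0.5238 -0.0489  0.1216] F [ 0.8 -0.6 -2.8] open 0.269 q [-0.182  0.444  1.807  0.     0.892 -1.892]
t 12.49 p [ 0.5239 -0.049   0.1136] F [ 0.2 -0.  -3.3] open 0.27 q [-0.182  0.456  1.812  0.     0.874 -1.892]
t 12.74 p [ 0.5241 -0.049   0.1098] F [-0.9  0.2 -2.8] open 0.273 q [-0.182  0.462  1.814  0.     0.865 -1.892]
t 12.99 p [ 0.5241 -0.0491  0.1082] F [-1.9  0.4 -1.3] open 0.271 q [-0.182  0.465  1.815 -0.     0.862 -1.892]
```

View pics/scene3.png

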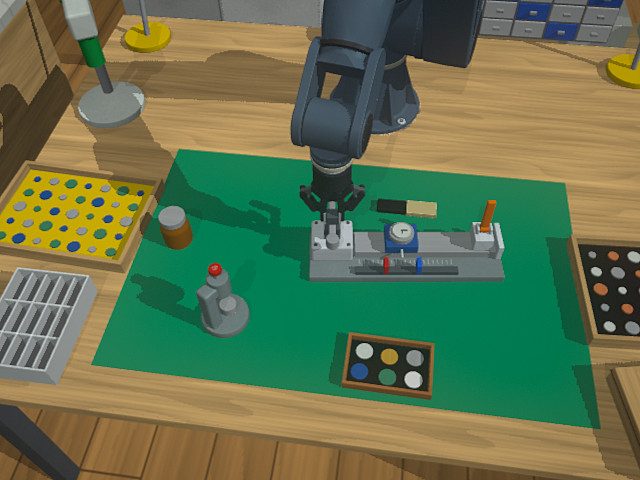

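```bash
cat >> h.py <<'E'
def pm(im,verbose=True):
    """table coords of red/blue mark top and of pointer"""
    C=cloud(im);H,S,V=cv2.split(cv2.cvtColor(im["pixels"],cv2.COLOR_RGB2HSV)); T=totab(C); Z=C[...,2]; ok=(im["depth"]>0)
    out={}
    reg=ok&(T[...,0]>.04)&(T[...,0]<.085)&(T[...,1]>.05)&(T[...,1]<.27)
    for k,m in(("red",((H<8)|(H>172))&(S>130)),("blue",(H>105)&(H<125)&(S>130))):
        m=m&reg
        if m.sum()<30: continue
        zt=np.percentile(Z[m],90); f=m&(abs(Z-zt)<.003)
        P=T[f]; out[k]=np.r_[(np.percentile(P[:,1],2)+np.percentile(P[:,1],98))/2,np.percentile(P[:,1],98)-np.percentile(P[:,1],2),zt,f.sum(),P[:,0].mean()]
    m=ok&(T[...,0]>.034)&(T[...,0]<.052)&(abs(Z-.0555)<.006)&(S<60)&(V>150)&(T[...,1]>.06)&(T[...,1]<.24)
    if m.sum()>8:
        P=T[m]; out["ptr"]=np.r_[(np.percentile(P[:,1],3)+np.percentile(P[:,1],97))/2,np.percentile(P[:,1],97)-np.percentile(P[:,1],3),np.median(Z[m]),m.sum(),P[:,0].mean()]
    m=ok&(T[...,0]>-.032)&(T[...,0]<.032)&(abs(Z-.065)<.002)&(H>100)&(H<130)&(S>100)&(T[...,1]>.06)&(T[...,1]<.25)
    if m.sum()>200:
        P=T[m]; a=cv2.minAreaRect(P.astype(np.float32)); out["slide"]=np.r_[a[0][1],a[1],m.sum(),a[2]]
    if verbose:
        for k,v in out.items(): print(k,v.round(4))
    return out
E
python3 - <<'E'
from h import *
import pickle
D=pickle.load(open("d0.pkl","rb"))
for n in("wrist","wshaft","over","scene1","side1"): print(n); pm(D[n])
E
```

```text
wrist
red [1.149e-01 9.400e-03 5.690e-02 3.360e+02 6.580e-02]
blue [1.843e-01 9.600e-03 5.690e-02 4.160e+02 6.570e-02]
ptr [1.497e-01 3.800e-03 5.610e-02 1.110e+02 4.300e-02]
slide [1.498e-01 6.360e-02 6.960e-02 2.863e+03 2.500e-03]
wshaft
red [1.147e-01 9.600e-03 5.680e-02 4.780e+02 6.570e-02]
ptr [1.497e-01 4.100e-03 5.610e-02 1.540e+02 4.290e-02]
slide [1.41100e-01 5.31000e-02 6.39000e-02 2.41100e+03 8.95614e+01]
over
red [1.145e-01 9.500e-03 5.670e-02 2.660e+02 6.500e-02]
blue [1.839e-01 9.800e-03 5.660e-02 2.720e+02 6.490e-02]
ptr [1.496e-01 4.400e-03 5.590e-02 9.000e+01 4.350e-02]
slide [1.496e-01 6.360e-02 7.090e-02 2.137e+03 1.871e-01]
scene1
red [1.133e-01 8.000e-03 5.820e-02 2.400e+01 6.800e-02]
blue [1.835e-01 9.300e-03 5.730e-02 2.800e+01 6.650e-02]
ptr [1.488e-01 3.000e-03 5.390e-02 9.000e+00 4.310e-02]
side1
red [1.161e-01 1.110e-02 5.600e-02 7.300e+01 6.390e-02]
blue [1.855e-01 1.060e-02 5.630e-02 7.700e+01 6.430e-02]
ptr [1.503e-01 4.700e-03 5.490e-02 3.500e+01 4.250e-02]
slide [1.51300e-01 6.98000e-02 6.27000e-02 4.01000e+02 8.97474e+01]
```

```bash
cat >> h.py <<'E'
def regrip(dq6=-np.pi,up=.012):
    p=np.array(r.current_tool_pos()); p[:2]=[0.5240,-0.0490]
    r.set_gripper(0.5)
    r.move_linear([p[0],p[1],.1082+up],vel=.1)
    q=np.array(r.current_q()); q[5]+=dq6; r.set_joints(q)
    r.move_linear([p[0],p[1],.1082],vel=.1)
    r.set_gripper(0.0,60)
E
python3 - <<'E'
from h import *
q=np.array(r.current_q()); q0=q[5]
for a in(q0+.8,2.80):
    q[5]=a; r.set_joints(q); st(); print(np.round(r.current_torque(),2))
pm(wrist())
im=optics.get_image("side"); save(im,"side4.png"); pm(im)
E
```

```text
t 13.88 p [ 0.5237 -0.0492  0.1082] F [-5.  -1.2  1.9] open 0.271 q [-1.820e-01  4.650e-01  1.815e+00 -1.000e-03  8.620e-01 -1.094e+00]
[-0.37  0.91  0.03]
t 17.12 p [ 0.5235 -0.0498  0.1081] F [-5.7 -6.6  2.8] open 0.268 q [-1.830e-01  4.640e-01  1.815e+00 -2.000e-03  8.630e-01  2.797e+00]
[-1.28  1.36  0.11]
red [1.159e-01 1.030e-02 5.610e-02 7.200e+01 6.440e-02]
blue [1.856e-01 1.050e-02 5.620e-02 8.500e+01 6.370e-02]
ptr [1.337e-01 5.900e-03 5.540e-02 3.500e+01 4.350e-02]
slide [1.349e-01 6.280e-02 6.940e-02 3.740e+02 4.747e-01]
```

View pics/side4.png

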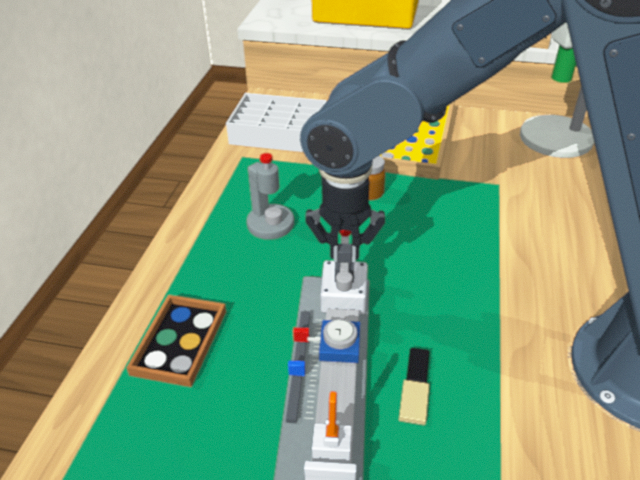

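The side view shows the slide at (339,345), moved towards the red mark by about 16.5 mm. Now I'll regrip and continue.

```bash
python3 - <<'E'
from h import *
regrip(); st()
q=np.array(r.current_q()); q[5]=2.80; r.set_joints(q); st()
im=optics.get_image("side"); pm(im)
regrip(-np.pi); st()
q=np.array(r.current_q()); q[5]+=1.1; r.set_joints(q); st()
im=optics.get_image("side"); pm(im); 
im=optics.get_image("scene");save(im,"scene5.png"); pm(im)
im=wrist(); save(im,"w5.png"); pm(im)
E
```

```text
t 21.04 p [ 0.5239 -0.0491  0.1086] F [-3.7 -0.5  5.1] open 0.271 q [-0.182  0.463  1.816 -0.     0.861 -0.342]
t 23.69 p [ 0.5234 -0.0498  0.1087] F [-4.  -6.7  2.4] open 0.269 q [-1.830e-01  4.630e-01  1.816e+00 -2.000e-03  8.610e-01  2.800e+00]
red [1.163e-01 1.050e-02 5.610e-02 6.800e+01 6.470e-02]
blue [1.858e-01 1.020e-02 5.620e-02 7.900e+01 6.420e-02]
ptr [1.207e-01 6.000e-03 5.430e-02 3.500e+01 4.230e-02]
slide [1.2210e-01 6.2900e-02 7.0900e-02 3.6600e+02 1.5864e+00]
t 27.56 p [ 0.5238 -0.0491  0.1086] F [-4.  -0.8  6.3] open 0.273 q [-0.182  0.462  1.817 -0.     0.859 -0.342]
t 28.58 p [ 0.524  -0.0494  0.1087] F [ 0.5 -4.2 -1.8] open 0.269 q [-1.820e-01  4.620e-01  1.817e+00 -1.000e-03  8.590e-01  7.570e-01]
red [1.157e-01 1.080e-02 5.570e-02 6.700e+01 6.480e-02]
blue [1.851e-01 1.130e-02 5.640e-02 7.900e+01 6.440e-02]
ptr [1.166e-01 5.300e-03 5.500e-02 3.900e+01 4.200e-02]
slide [1.1780e-01 6.2900e-02 7.1400e-02 3.4100e+02 1.5595e+00]
red [1.137e-01 8.600e-03 5.780e-02 3.000e+01 6.770e-02]
blue [1.838e-01 8.700e-03 5.710e-02 4.000e+01 6.680e-02]
ptr [1.156e-01 2.800e-03 5.550e-02 1.100e+01 4.410e-02]
red [1.143e-01 9.700e-03 5.680e-02 1.064e+03 6.610e-02]
blue [1.813e-01 5.400e-03 5.470e-02 1.010e+02 5.490e-02]
ptr [1.16e-01 4.10e-03 5.61e-02 2.85e+02 4.31e-02]
slide [1.158e-01 6.380e-02 7.020e-02 5.685e+03 1.103e-01]
```

View pics/w5.png

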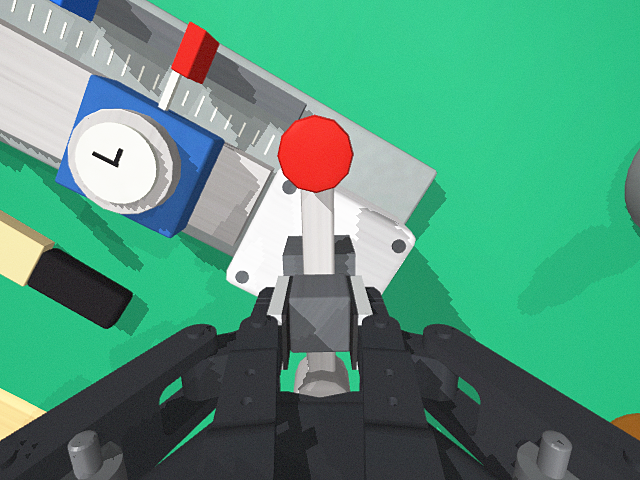

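```bash
python3 - <<'E'
from h import *
q=np.array(r.current_q()); q[5]+=.42; r.set_joints(q); st()
for i in range(3):
    o=pm(wrist(),False); e=o["ptr"][0]-o["red"][0]; print("ptr-red mm",1e3*e,"slide-red",1e3*(o["slide"][0]-o["red"][0]))
im=optics.get_image("side"); o=pm(im,False); print("side",o["ptr"][0]-o["red"][0])
E
```

```text
t 29.22 p [ 0.524  -0.0495  0.1087] F [-0.5 -4.8 -1.4] open 0.272 q [-1.820e-01  4.620e-01  1.817e+00 -1.000e-03  8.590e-01  1.176e+00]
ptr-red mm 0.0685284795977209 slide-red -0.1884012911510663
ptr-red mm 0.23274719355956264 slide-red -0.06122576134512392
ptr-red mm 0.12883725239432042 slide-red -0.04572968608787531
side -0.0012945614149413587
```

Pointer and mark agree to about 0.1 mm in the wrist view. I'll release, lift off, check the crank seating, and look at the marks and the stop from above.

```bash
python3 - <<'E'
from h import *
import pickle
r.set_gripper(0.6)
r.move_linear([0.5240,-0.0490,0.20],vel=.25)
P=fromtab(0.03,0.10)
r.move_to([*P,0.20],down(YAW+np.pi/2)); st()
D={}
im=wrist(); save(im,"w6.png"); D["w6"]=im; o=pm(im); print("ptr-red mm",1e3*(o["ptr"][0]-o["red"][0]))
# stop
C=cloud(im);T=totab(C);Z=C[...,2]
def blk(im,z,tol,x0,x1,y0,y1):
    C=cloud(im);T=totab(C); m=(im["depth"]>0)&(abs(C[...,2]-z)<tol)&(T[...,0]>x0)&(T[...,0]<x1)&(T[...,1]>y0)&(T[...,1]<y1)
    P=T[m]
    if len(P)>10: print(z,len(P),"x",np.percentile(P[:,0],[2,98]).round(4),"y",np.percentile(P[:,1],[2,98]).round(4))
for z in(.078,.086,.095,.1): blk(im,z,.0015,-.05,.05,.2,.4)
print("boss/handle top"); 
for z in(.140,.158): blk(im,z,.002,-.09,.09,-.09,.09)
im=optics.get_image("side"); save(im,"side6.png"); D["side6"]=im
for z in(.074,.078,.086,.095): blk(im,z,.0015,-.05,.05,.2,.4)
for z in(.14,.158,.116): blk(im,z,.002,-.09,.09,-.09,.09)
im=optics.get_image("scene"); save(im,"scene6.png"); D["scene6"]=im
for z in(.074,.078,.086,.095): blk(im,z,.0015,-.05,.05,.2,.4)
for z in(.14,.158,.116): blk(im,z,.002,-.09,.09,-.09,.09)
pickle.dump(D,open("d6.pkl","wb"))
E
```

```text
t 31.49 p [0.5408 0.0539 0.1994] F [ 0.8 -0.2  0.2] open 0.597 q [ 0.014  0.369  1.696 -0.     1.078 -0.113]
red [1.149e-01 9.700e-03 5.720e-02 3.530e+02 6.580e-02]
blue [1.845e-01 9.200e-03 5.690e-02 4.140e+02 6.570e-02]
ptr [1.148e-01 3.900e-03 5.570e-02 1.250e+02 4.270e-02]
slide [1.15000e-01 6.97000e-02 6.34000e-02 2.67500e+03 8.99539e+01]
ptr-red mm -0.13419528756580812
boss/handle top
0.14 945 x [-0.0112  0.0691] y [-0.0077  0.0173]
0.158 390 x [0.0548 0.0741] y [0.0061 0.0174]
0.074 79 x [-0.0257  0.0247] y [0.3048 0.3453]
0.078 477 x [-0.0258  0.0239] y [0.306  0.3442]
0.086 18 x [-0.0106  0.0087] y [0.3121 0.3415]
0.095 68 x [-0.0092  0.0073] y [0.3095 0.3415]
0.14 45 x [-0.0122  0.0654] y [-0.0129  0.0186]
0.158 49 x [0.0552 0.0664] y [-0.0032  0.0168]
0.116 236 x [-0.0589  0.0666] y [-0.0076  0.0139]
0.074 54 x [-0.0241  0.0263] y [0.3032 0.3417]
0.078 93 x [-0.0242  0.0251] y [0.3035 0.3408]
0.086 15 x [-0.0061  0.0099] y [0.3063 0.3372]
0.095 28 x [-0.0074  0.0096] y [0.3072 0.3385]
0.14 93 x [-0.0108  0.0753] y [-0.0113  0.0121]
0.158 53 x [0.057  0.0756] y [-0.0024  0.0155]
0.116 66 x [-0.0483  0.0753] y [-0.0179  0.0117]
```

View pics/w6.png

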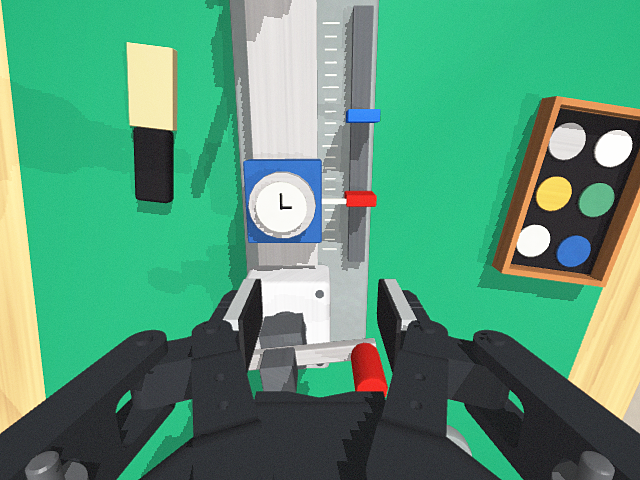

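View pics/side6.png

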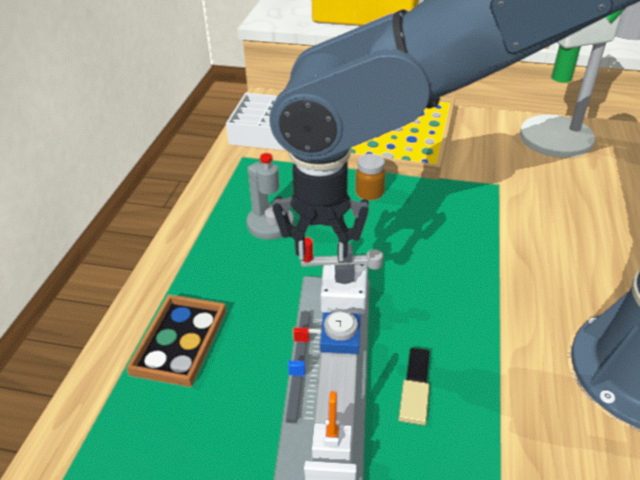

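View pics/scene6.png

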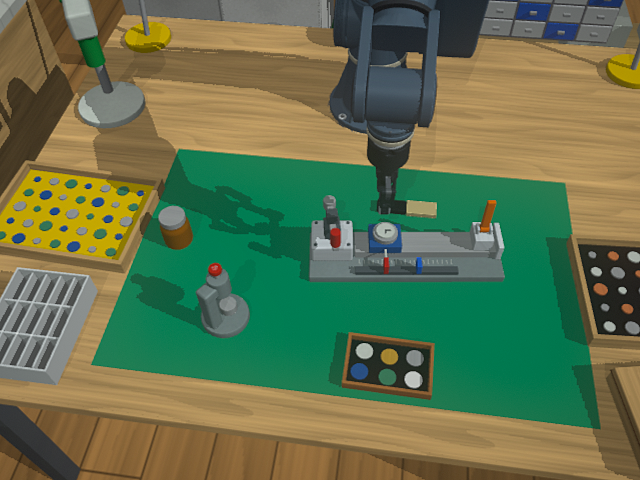

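The crank arm top is at z 116 mm, so it is fully seated, and the pointer is within about 0.15 mm of the red mark. Next I need the end plate behind the stop.

```bash
python3 - <<'E'
from h import *
import pickle
D=pickle.load(open("d6.pkl","rb"))
for n in("side6","scene6"):
    im=D[n];C=cloud(im);T=totab(C);Z=C[...,2]
    for a in np.arange(.29,.385,.005):
        m=(im["depth"]>0)&(T[...,1]>a)&(T[...,1]<a+.005)&(abs(T[...,0])<.035)&(Z>.015)
        if m.sum()>3: print(n,a.round(3),m.sum(),"z",np.percentile(Z[m],[2,50,90,98]).round(3),"x",np.percentile(T[m][:,0],[2,98]).round(3))
    H,S,V=cv2.split(cv2.cvtColor(im["pixels"],cv2.COLOR_RGB2HSV))
    m=(H>5)&(H<17)&(S>200)&(V>80)&(T[...,1]>.28)&(T[...,1]<.36)&(abs(T[...,0])<.05)&(Z>.085)
    P=np.c_[T[m],Z[m]]; i=np.argsort(P[:,2]); print("lever",len(P),P[i[:10]].mean(0).round(4),P[i[-10:]].mean(0).round(4))
b={"side6":(285,380,385,480),"scene6":(450,190,520,290)}
L=[]
for n,(u0,v0,u1,v1) in b.items():
    p=cv2.cvtColor(D[n]["pixels"],cv2.COLOR_RGB2BGR)[v0:v1,u0:u1]; L.append(cv2.resize(p,(400,570),interpolation=cv2.INTER_CUBIC))
cv2.imwrite("pics/stop6.png",cv2.hconcat(L))
E
```

```text
side6 0.29 34 z [0.017 0.02  0.038 0.039] x [-0.035  0.035]
side6 0.295 28 z [0.017 0.019 0.039 0.041] x [-0.034  0.034]
side6 0.3 33 z [0.017 0.02  0.076 0.076] x [-0.034  0.034]
side6 0.305 90 z [0.017 0.077 0.079 0.094] x [-0.034  0.035]
side6 0.31 139 z [0.018 0.078 0.093 0.097] x [-0.033  0.033]
side6 0.315 138 z [0.017 0.077 0.171 0.172] x [-0.033  0.033]
side6 0.32 168 z [0.018 0.078 0.172 0.173] x [-0.035  0.033]
side6 0.325 180 z [0.018 0.078 0.171 0.173] x [-0.033  0.033]
side6 0.33 365 z [0.076 0.12  0.165 0.172] x [-0.025  0.021]
side6 0.335 165 z [0.04  0.08  0.094 0.096] x [-0.026  0.025]
side6 0.34 608 z [0.044 0.066 0.08  0.092] x [-0.026  0.024]
side6 0.345 28 z [0.051 0.066 0.078 0.079] x [-0.023  0.019]
side6 0.35 9 z [0.061 0.063 0.063 0.063] x [-0.029  0.026]
side6 0.355 153 z [0.063 0.064 0.066 0.067] x [-0.034  0.032]
side6 0.36 206 z [0.04  0.064 0.066 0.067] x [-0.034  0.034]
side6 0.365 511 z [0.037 0.053 0.064 0.067] x [-0.033  0.032]
lever 254 [-0.005   0.3255  0.0929] [-0.001   0.3266  0.1735]
scene6 0.29 65 z [0.018 0.038 0.042 0.043] x [-0.028  0.032]
s
[... 289 characters left out ...]
3] x [-0.021  0.03 ]
scene6 0.32 144 z [0.02  0.089 0.162 0.172] x [-0.001  0.032]
scene6 0.325 139 z [0.021 0.09  0.168 0.174] x [-0.003  0.031]
scene6 0.33 103 z [0.018 0.077 0.137 0.165] x [-0.002  0.033]
scene6 0.335 81 z [0.02  0.07  0.093 0.095] x [-0.006  0.032]
scene6 0.34 51 z [0.016 0.039 0.077 0.081] x [0.005 0.033]
scene6 0.345 31 z [0.017 0.032 0.042 0.043] x [0.012 0.034]
scene6 0.35 129 z [0.019 0.049 0.065 0.068] x [-0.03   0.034]
scene6 0.355 92 z [0.021 0.063 0.066 0.068] x [-0.03   0.034]
scene6 0.36 79 z [0.019 0.064 0.067 0.068] x [-0.032  0.035]
scene6 0.365 15 z [0.017 0.061 0.064 0.065] x [-0.029  0.034]
lever 248 [0.005  0.3235 0.0873] [2.000e-04 3.220e-01 1.753e-01]
```

```bash
sleep 2
```

```text
(no output)
```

View pics/stop6.png

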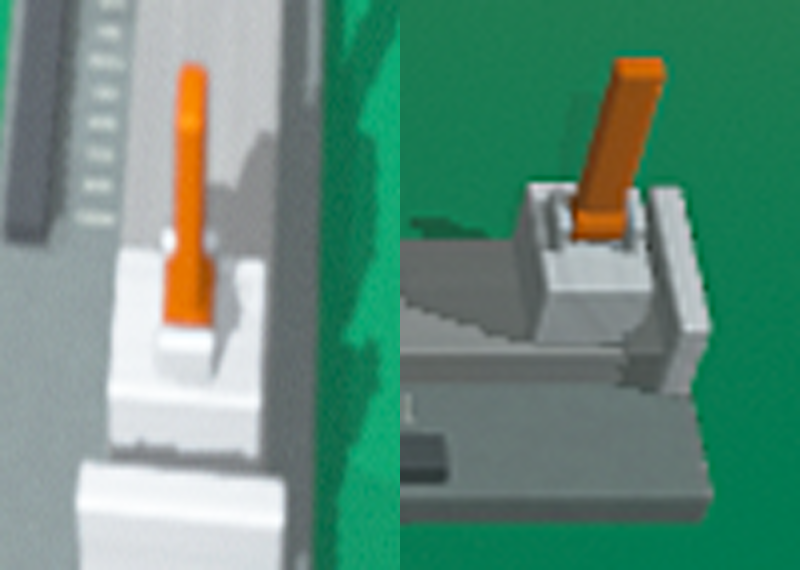

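The end plate tops out at z 66 mm, 10 mm behind the stop, so there's little room to push from behind. Instead I'll straddle the upright lever with the jaws along the slide axis, drag the stop to the slide, and creep the last few mm on force.

```bash
python3 - <<'E'
from h import *
YQ=down(YAW+np.pi)
ty=np.array([-np.sin(YAW),np.cos(YAW)])
def go(x,y,z,vel=.15): r.move_linear([*fromtab(x,y),z],vel=vel)
r.move_to([*fromtab(0,.3245),.205],YQ); st()
go(0,.3245,.110,.15); st()
r.set_gripper(0.0,40); st()
f0=np.array(r.current_contact_force())[:2]@ty
def lev(): return totab(r.current_tool_pos())
go(0,.180,.110,.12); print(lev(),np.array(r.current_contact_force())[:2]@ty)
y=.180
for i in range(14):
    y-=.0012; go(0,y,.110,.03)
    f=np.array(r.current_contact_force())[:2]@ty-f0; print(round(y,4),lev().round(4),round(f,2))
    if f>9: break
st()
im=optics.get_image("side"); save(im,"side7.png")
save(optics.get_image("scene"),"scene7.png")
E
```

```text
t 32.71 p [0.4829 0.2724 0.205 ] F [-0.1  0.2 -0.2] open 0.602 q [ 0.43   0.381  1.663 -0.     1.098 -1.267]
t 33.49 p [0.4831 0.2729 0.1108] F [-0.4  0.   0.2] open 0.6 q [ 0.43   0.504  1.739 -0.     0.898 -1.268]
t 33.88 p [0.483  0.2731 0.1108] F [-0.7 -2.   5.9] open 0.206 q [ 0.431  0.504  1.739 -0.     0.898 -1.268]
[0.00048433 0.17975673] -1.9650080622905182
0.1788 [0.0005 0.1788] 2.2
0.1776 [0.0005 0.1777] 2.83
0.1764 [0.0005 0.1766] 3.24
0.1752 [0.0005 0.1754] 3.32
0.174 [0.0005 0.1742] 1.73
0.1728 [0.0005 0.173 ] 3.87
0.1716 [0.0005 0.1718] 2.21
0.1704 [0.0005 0.1706] 2.47
0.1692 [0.0005 0.1694] 3.27
0.168 [0.0005 0.169 ] 10.27
t 37.73 p [0.503  0.1188 0.1108] F [-1.8  8.2  7.2] open 0.201 q [ 0.141  0.445  1.839  0.002  0.856 -1.559]
```

View pics/scene7.png

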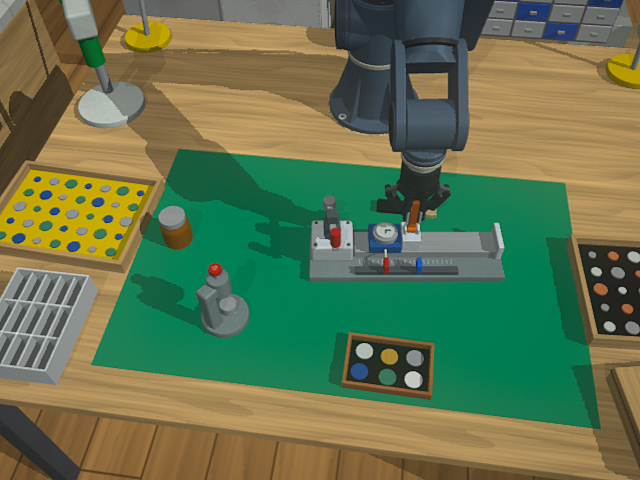

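The stop met the slide (10 N at y≈0.169, expected 0.170); in the scene view its block at (411,232) is against the slide at (385,237). Next I'll release, close the fingers on the lever's +x side, and swing the lever down.

```bash
python3 - <<'E'
from h import *
Y=.1695
def go(x,z,vel=.15): r.move_linear([*fromtab(x,Y),z],vel=vel)
r.set_gripper(0.5,40)
go(.045,.110,.2); 
r.set_gripper(0.0,40); st()
rho=.070
def pose(th): 
    return (-rho*np.sin(th)+.005*np.cos(th)+.011, .088+rho*np.cos(th)+.005*np.sin(th)-.008)
x,z=pose(0); go(.03,z,.2)
for d in(5,18,30,42,54,66,76,84):
    x,z=pose(np.radians(d)); go(x,z,.15); print(d,np.round(r.current_contact_force(),1))
st()
for dz in (0,.002,.004,.006,.008):
    x,z=pose(np.radians(90)); go(x,z-dz,.04); f=r.current_contact_force(); print(dz,np.round(f,1),np.round(r.current_tool_pos(),4))
    if f[2]>14: break
im=optics.get_image("side"); save(im,"side8.png")
save(optics.get_image("scene"),"scene8.png"); st()
E
```

```text
t 39.06 p [0.5469 0.125  0.1101] F [ 0.  -0.2 -0. ] open -0.002 q [ 0.142  0.515  1.722  0.     0.905 -1.557]
5 [-0.2  0.3  0.1]
18 [ 0.9 -0.5  0.6]
30 [ 0.4 -1.1  0.1]
42 [0.5 0.6 0.6]
54 [-0.1 -0.4  0. ]
66 [-0.  -0.2 -0. ]
76 [-0.1  0.3 -0. ]
84 [-0.5 -0.7 -0.2]
t 41.47 p [0.4448 0.1118 0.0925] F [-0.5 -0.7 -0.2] open 0.001 q [ 0.145  0.391  1.994  0.     0.757 -1.554]
0 [-5.9 -1.5 26.2] [0.4447 0.1118 0.0866]
t 41.9 p [0.4448 0.1118 0.0866] F [-6.8 -1.1 26.8] open -0.003 q [ 0.145  0.401  2.    -0.     0.739 -1.554]
```

View pics/scene8.png

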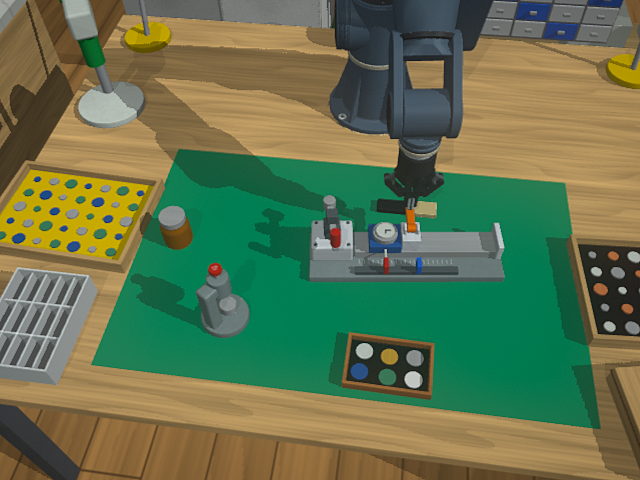

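View pics/side8.png

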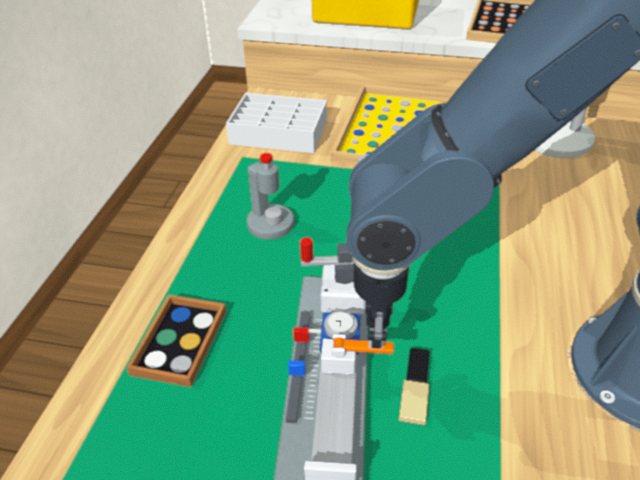

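The lever looks level in the side view, around (360,347), under 26 N of press. I'll retreat and verify everything.

```bash
python3 - <<'E'
from h import *
import pickle
p=np.array(r.current_tool_pos())
r.move_linear([p[0],p[1],.21],vel=.25)
r.move_to([*fromtab(0.0,.11),.23],down(YAW+np.pi/2)); st()
D={}
im=wrist(); save(im,"w9.png"); D["w"]=im
o=pm(im); print("ptr-red mm",1e3*(o["ptr"][0]-o["red"][0]))
def lever(im):
    C=cloud(im);T=totab(C);Z=C[...,2];H,S,V=cv2.split(cv2.cvtColor(im["pixels"],cv2.COLOR_RGB2HSV))
    m=(im["depth"]>0)&(H>5)&(H<17)&(S>180)&(V>80)&(T[...,1]>.12)&(T[...,1]<.22)&(T[...,0]<.03)&(T[...,0]>-.1)
    P=np.c_[T[m],Z[m]]; print("lever n",len(P),"x",np.percentile(P[:,0],[1,99]).round(4),"y",np.percentile(P[:,1],[1,99]).round(4))
    for a in np.arange(-.09,.01,.01):
        k=(P[:,0]>a)&(P[:,0]<a+.01)
        if k.sum()>5: print("  x",round(a,3),"z med/90%",np.percentile(P[k,2],[50,90]).round(4))
def gap(im):
    C=cloud(im);T=totab(C);Z=C[...,2]
    m=(im["depth"]>0)&(abs(Z-.078)<.002)&(abs(T[...,0])<.024)&(T[...,1]>.12)&(T[...,1]<.22); print("stop top y",np.percentile(T[m][:,1],[1,99]).round(4),m.sum())
for n in("w","side","scene"):
    if n!="w": D[n]=optics.get_image(n); save(D[n],n+"9.png")
    print(n); lever(D[n]); gap(D[n])
pickle.dump(D,open("d9.pkl","wb")); st()
E
```

```text
t 43.86 p [0.5097 0.0603 0.2292] F [-0.4  0.  -0.8] open -0.003 q [ 0.027  0.281  1.741  0.     1.121 -0.103]
red [1.153e-01 9.400e-03 5.670e-02 2.860e+02 6.590e-02]
blue [1.846e-01 8.600e-03 5.690e-02 3.140e+02 6.560e-02]
ptr [1.151e-01 3.300e-03 5.580e-02 9.200e+01 4.280e-02]
slide [1.146e-01 6.370e-02 6.930e-02 2.091e+03 5.560e-02]
ptr-red mm -0.20847453660796655
w
lever n 905 x [-0.0837  0.0078] y [0.1614 0.178 ]
  x -0.09 z med/90% [0.0922 0.0935]
  x -0.08 z med/90% [0.0925 0.0935]
  x -0.07 z med/90% [0.0925 0.0937]
  x -0.06 z med/90% [0.0922 0.0933]
  x -0.05 z med/90% [0.0925 0.0935]
  x -0.04 z med/90% [0.0925 0.0938]
  x -0.03 z med/90% [0.0926 0.0934]
  x -0.02 z med/90% [0.0928 0.0939]
  x -0.01 z med/90% [0.0954 0.0972]
  x -0.0 z med/90% [0.0943 0.0963]
stop top y [0.1214 0.189 ] 1960
side
lever n 432 x [-0.0838  0.0043] y [0.1617 0.1802]
  x -0.09 z med/90% [0.0916 0.0935]
  x -0.08 z med/90% [0.0915 0.0937]
  x -0.07 z med/90% [0.092  0.0943]
  x -0.06 z med/90% [0.0919 0.0936]
  x -0.05 z med/90% [0.092 0.094]
  x -0.04 z med/90% [0.0917 0.0944]
  x -0.03 z med/90% [0.0927 0.0944]
  x -0.02 z med/90% [0.0918 0.0936]
  x -0.01 z med/90% [0.0947 0.0974]
  x -0.0 z med/90% [0.0955 0.0977]
stop top y [0.1213 0.1909] 405
scene
lever n 276 x [-0.082   0.0091] y [0.1595 0.1765]
  x -0.08 z med/90% [0.093  0.0951]
  x -0.07 z med/90% [0.0924 0.0957]
  x -0.06 z med/90% [0.0921 0.0945]
  x -0.05 z med/90% [0.0922 0.0948]
  x -0.04 z med/90% [0.0921 0.0947]
  x -0.03 z med/90% [0.0924 0.0937]
  x -0.02 z med/90% [0.0934 0.0958]
  x -0.01 z med/90% [0.0942 0.0974]
  x -0.0 z med/90% [0.0924 0.0974]
stop top y [0.1209 0.1879] 180
t 44.01 p [0.5099 0.0603 0.2298] F [ 0.2  1.2 -0. ] open 0.002 q [ 0.027  0.28   1.74   0.     1.122 -0.102]
```

View pics/w9.png

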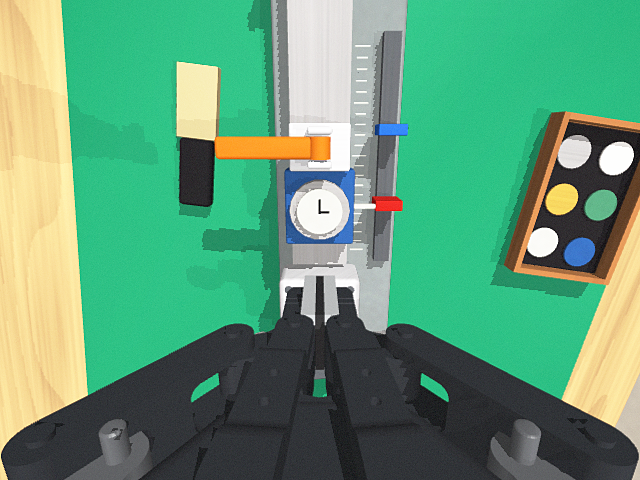

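View pics/side9.png

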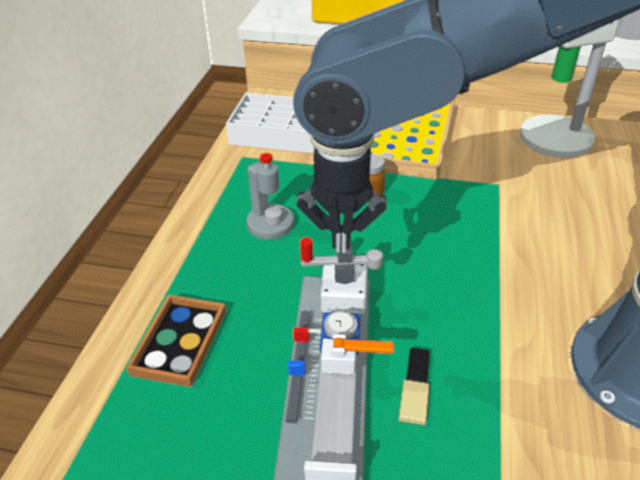

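View pics/scene9.png

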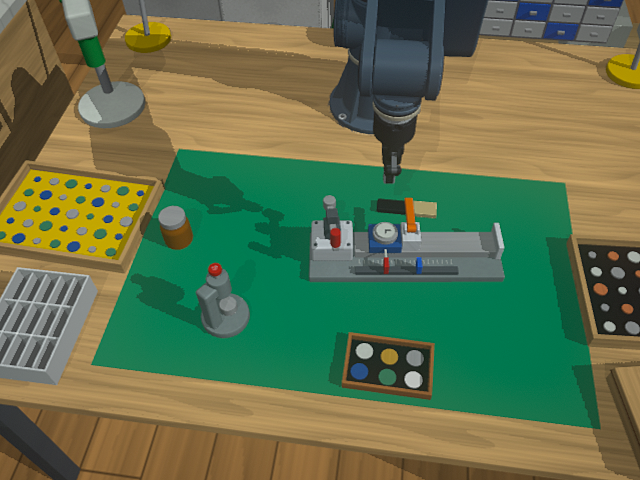

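```bash
python3 - <<'E'
from h import *
import pickle
D=pickle.load(open("d9.pkl","rb")); im=D["w"]; C=cloud(im);T=totab(C);Z=C[...,2];ok=im["depth"]>0
for x0,x1 in((-.025,-.012),(.012,.025)):
    m=ok&(T[...,0]>x0)&(T[...,0]<x1)
    a=m&(abs(Z-.078)<.0015)&(T[...,1]>.14)&(T[...,1]<.22); b=m&(abs(Z-.065)<.0015)&(T[...,1]>.1)&(T[...,1]<.17)
    print("stop y",np.percentile(T[a][:,1],[1,99]).round(4),"slide max y",np.percentile(T[b][:,1],99).round(4))
r.hand_in(); print(r.current_t())
E
```

```text
stop y [0.1504 0.189 ] slide max y 0.1484
stop y [0.1505 0.189 ] slide max y 0.1484
the job is handed in; nothing more can be done
the job is handed in; nothing more can be done
```

I finished the job and handed it in at about 44 s of the 72 s allowed. No verdict was reported.

**What I did**
- **Crank:** I set it on the square shaft and wound it clockwise by its boss, with two regrips, until the pointer reached the red mark.
- **Rail stop:** I drew it up to the slide by its upright lever until it met the slide at about 10 N.
- **Cam lever:** I swung it down with closed fingers and pressed it flat at 26 N.

**Last checks**
- **Pointer and red mark:** the last two wrist views, the second after locking, read −0.13 and −0.21 mm, which is within their noise. The side camera read −1.3 mm during winding, but it had shown a bias of about −0.8 mm before that.
- **Crank:** the arm top was at z 116 mm after winding, as expected when fully seated. I didn't measure it again after locking, but it looked unchanged in the pictures.
- **Lever:** level along its whole length in all three cameras, with its top at z about 92.5 mm.
- **Stop and slide:** edge measurements from the wrist view differ by about 2 mm (stop 150.4, slide 148.4). I put that down to edge trimming, because the stop touched at its expected position; I saw no gap in the pictures, but did not measure contact again after locking.
- **Other items:** the jar, brush, press and dial tray look unmoved in the pictures.

**What went wrong**
- **First grasp:** it missed because the fingertips are really about 8 mm behind the reported TCP, not 22 mm ahead as `finger_overhang` says. All three cameras showed this. The closing fingers pushed on the boss top at about 39.5 N, just under the 40 N limit for the arm and gripper body, and the crank was not moved.

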